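Make up the sandwich drilling jig

TASK

Make up the drilling jig for the next part. On the two pins of the dark base lay first the plywood backing board (it saves the base from the drill), then the bare steel workpiece, then the blue drill plate, thick pin through the large end hole and each lying flat on the one below; last, set the brass slip bush shank-first into the plate's larger bore and the black one into its smaller bore, until their heads rest on the plate. Leave the chuck key, the oil bottle and the blue screwdriver where they are.

Things in the scene. Friction and masses are not known exactly. Their poses are not given: they have to be found in the camera images.
- jig_base: dark steel jig base, fixed, 164 (x) by 80 (y) by 18 mm high; origin at the centre of its underside, x along its length, within 0.25 rad of straight ahead, z up. Two bright upright pins rise 50 mm above its top face (tips 68 mm above the bench, the last 8 mm tapered): a thick one, 14 mm in diameter, at x = -50 mm and a thin one, 8 mm, at x = +50 mm, both at y = 0
- backing_board: plywood backing board, 130 (x) by 50 (y) by 15 mm thick, 70 g; origin at the centre of its underside, x along its length, z up; on the x axis two locating holes: 18 mm wide at x = -50 mm (for the thick pin), 12 mm at x = +50 mm (thin pin). Lies flat, its x within 0.38 rad of straight ahead
- workpiece: part to be drilled: bare grey steel plate with two scribed crosses, 130 (x) by 50 (y) by 12 mm thick, about 0.45 kg; origin at the centre of its underside, x along its length, z up; on the x axis two locating holes: 18 mm wide at x = -50 mm (for the thick pin), 12 mm at x = +50 mm (thin pin). Lies flat, its x within 0.38 rad of straight ahead
- drill_plate: blue drill plate, 130 (x) by 50 (y) by 15 mm thick, about 0.5 kg; origin at the centre of its underside, x along its length, z up; on the x axis two locating holes: 18 mm wide at x = -50 mm (for the thick pin), 12 mm at x = +50 mm (thin pin); and two steel-rimmed through bores: 21 mm at x = -20 mm, 15 mm at x = +20 mm. Lies flat, its x within 0.38 rad of straight ahead
- brass_bush: brass slip bush, upright on the bench: shank 18 mm in diameter, 14 mm long, foot chamfered; above it a knurled round head 30 mm in diameter, 12 mm high (26 mm overall); 70 g; origin at the centre of the foot, z up. It belongs in the larger bore; seated, its head rests on the plate, the foot 1 mm above the plate's underside
- black_bush: black slip bush, upright on the bench: shank 12 mm in diameter, 14 mm long, foot chamfered; above it a knurled round head 22 mm in diameter, 12 mm high (26 mm overall); 35 g; origin at the centre of the foot, z up. It belongs in the smaller bore; seated, its head rests on the plate, the foot 1 mm above the plate's underside
- chuck_key: grey steel chuck key lying flat, 56 by 70 by 16 mm, origin at the centre of its underside; to be left alone
- oil_bottle: small yellow oil bottle with a red cap, standing, 36 mm wide, 107 mm high, origin at the centre of its underside; to be left alone
- screwdriver_blue: small screwdriver with a blue handle, lying, 22 by 139 by 21 mm, origin at the middle of its length, on the underside; to be left alone

How it is judged:
By the outcome, as a careful person would: the job done as asked, in the order asked, and still so for the second after the job is handed in, with the robot touching nothing.
It also fails if it takes over 109 s, if anything falls off the work surface, if the arm or the gripper's body presses on something with over 40 N, if the wrist force passes 120 N, or if a joint passes its speed limit or range.

ROBOT

A 6-joint arm with a two-finger parallel gripper is mounted at the origin on a cart in front of the work surface, level with it; the furniture and walls round the work are solid. World frame = base frame: x ahead of the robot, y to its left, z up, the work surface at z = 0. Lengths are in mm, angles in rad, forces in N, time in s.
With the tool pointing down it reaches from about 350 to 975 mm from the base axis. Payload 7.1 kg.
Tool frame: the origin (TCP) lies at the very end of the fingers, on their centre line; the grasp point (between the pads) lies 19 mm behind it (ctrl.tcp_to_grasp is the distance from the TCP to the grasp point, in mm); z points along the fingers, x is the direction in which the jaws open and shut, and the axes are right-handed (so a half turn about z gives the same grasp; the last joint's range is limited). The gripper opens to 88 mm and grips with 3 to 60 N. Pads are 20 mm wide; open, the fingers measure 115 mm over their backs; the gripper's body (75 mm by 178 mm) begins 61 mm behind the grasp point.
Start: joints at [1.201, 0.423, 1.63, -0, 1.089, -0.019], TCP at [214.749, 586.931, 222.675] pointing down, gripper open.
Joint ranges: [-3, 3], [-0.9, 2.11], [0.09, 2.58], [-1.31, 4.45], [0.11, 2.69], [-2.54, 2.54]. Speed limits (rad/s): [2.39, 2.39, 3.01, 3.14, 3.14, 3.14].

INTERFACE

Orientations are given as a rotation vector (axis times angle).
In Python, from workcell import get_obs, viewer, ctrl, masks_of gives the robot as it stands. The module is installed in compiled form; this text tells all that it offers.
- The arm moves only by the shell command python3 -m inch 'ROWS'. ROWS is JSON, a list of rows, each an object of numbers: "tx", "ty", "tz": the shift along the tool's x, y, z in cm; "ax", "ay", "az": the turn, a rotation vector about the tool's x, y, z in degrees; "jaw": the opening, from 0 (shut) to 1 (fully open). In form: [{"tx": .., "ty": .., "tz": .., "ax": .., "ay": .., "az": .., "jaw": ..}, ...]. A call has 1 to 12 rows; each row shifts and turns the commanded pose from where the row before left it, along the tool's axes as they then stand; what a row does not reach is not made up. A row lasts 1/8 s, in which the tool goes at most 62.5 mm and 10.7 degrees, less where a joint would pass 70% of its speed; a pose out of reach is approached as far as the arm can. A call is refused whole if a number of a shift passes 6.25 or a number of a turn 10.7, either way. A call with a gripper value outside its range is refused whole. The fingers move at their own pace and stop on an object; the grip force is fixed at half the most. Time passes only in rows, so rows that do not move let the fingers close. It gives the time, the measured TCP pose, the force and the opening at its end, in the units of the state.
- get_obs(): the state, without advancing time (a new reading comes with each control period).
- viewer.get_image(name): name is "scene" or "top" or "wrist"; returns (picture, depth): 420x560x3 uint8, red, green, blue; 420x560 float32, mm along the optical axis (not along the pixel's ray), 0 where there is no reading.
- viewer.get_calibration(name): a dict with "fx", "fy", "cx", "cy" (pixels), "distortion" ([k1, k2, p1, p2, k3] as OpenCV has them; the pictures are not rectified), "rvec" (rotation vector, rad) and "tvec" (3), from world to camera coordinates, as OpenCV has them. Camera axes: x right, y down, z forward; pixel columns grow to the right and rows downward; lengths in mm; the calibration is good to about 2 mm. A picture is of the moment at which its call begins: read the wrist's pose just before it. get_calibration takes no time and is no camera call; for the wrist camera it gives the pose at the moment of the call.
- ctrl.close_job(): hands the job in, once; it reports no verdict.
Trained networks look in the newest picture that a camera, given by its name, has taken for a name from the list of things; names that differ only in an ending like _2 or _b are one class to them, and where a whole thing is asked for, a point or a joint stands for the part that bears it (a point fixed in the world has none). Each returns a list of dicts, best first, with "score" (0 to 1); they miss things now and then, are a little off and sometimes report something else, mostly with a low value. They report only what shows in the picture. A call takes as long as a camera call.
- masks_of(camera, thing): "pixels" (420x560 bool, what is visible of it) and "location" ([column, row] in pixels, amid what is visible of it).
The state is a dict: "t": time; "qpos": joint angles; "qvel": joint speeds; "joint_torque": joint torques, N m; "ee_pos": TCP position; "orientation": TCP orientation; "ft_force": force on the tool from outside, world axes, zero at the start; "moment": the same for the moment, N m; "width": finger opening in mm.
Only numpy, scipy, OpenCV 4.12 (cv2) and the standard library are available. Lean on these libraries where they do the work, as an engineer would, in place of code of your own. Each camera call takes 0.05 s, during which the arm holds its last target. There are 200 camera calls.

## Working session

There is one attempt and no reset: what is moved stays moved. The work goes in short steps, Python scripts to look and compute and a shell command to move; the robot and the scene stay as the last step left them, time stands still between calls to the robot, and variables do not carry over. Pictures are saved under pics/ and viewed, about 12 in all and at most 16, crops included, and the job is handed in when it is done.

```bash
mkdir -p pics; ls; cat > h.py <<'E'
import numpy as np, cv2
from workcell import get_obs, viewer, ctrl, masks_of
def cal(n):
    c=viewer.get_calibration(n)
    K=np.array([[c["fx"],0,c["cx"]],[0,c["fy"],c["cy"]],[0,0,1.]])
    return K,np.array(c["distortion"],float),cv2.Rodrigues(np.array(c["rvec"],float))[0],np.array(c["tvec"],float).ravel()
def shot(n,f=None):
    C=cal(n); im,d=viewer.get_image(n)
    if f: cv2.imwrite('pics/'+f,im[:,:,::-1])
    return C,im,d
def at_z(C,uv,z):
    K,D,R,t=C; p=cv2.undistortPoints(np.array(uv,float).reshape(-1,1,2),K,D)[:,0]
    r=np.c_[p,np.ones(len(p))]@R; o=-R.T@t
    return o+r*((z-o[2])/r[:,2])[:,None]
def cloud(C,d,m):
    K,D,R,t=C; v,u=np.nonzero(m&(d>0)); p=cv2.undistortPoints(np.c_[u,v].astype(float).reshape(-1,1,2),K,D)[:,0]
    z=d[v,u]; return (np.c_[p*z[:,None],z]-t)@R
E
cat > a.py <<'E'
from h import *
o=get_obs(); print({k:np.round(v,3) for k,v in o.items()})
for n in ("scene","top","wrist"):
    C,im,d=shot(n,n+"0.png"); print(n,"cam pos",np.round(-C[2].T@C[3]))
    if n=="scene": continue
    for th in "jig_base backing_board workpiece drill_plate brass_bush black_bush chuck_key oil_bottle screwdriver_blue".split():
        for r in masks_of(n,th)[:2]:
            if r["score"]<.3: continue
            P=cloud(C,d,r["pixels"]); 
            if len(P)<5: continue
            zt=np.percentile(P[:,2],[5,50,95]); T=P[abs(P[:,2]-zt[1])<5]
            (c,s,a)=cv2.minAreaRect(T[:,:2].astype(np.float32))
            print(th,round(r["score"],2),np.round(r["location"]),"n",len(P),"z",zt.round(1),"rect",np.round(c),np.round(s),round(a,1))
E
python3 a.py
```

```text
pics
{'t': np.float64(0.0), 'qpos': array([ 1.201,  0.424,  1.631, -0.   ,  1.089, -0.019]), 'qvel': array([-0.001,  0.002, -0.   , -0.001, -0.   , -0.001]), 'joint_torque': array([-2.0000e-03, -5.4462e+01, -2.7367e+01,  6.4000e-02,  2.3000e-02,
       -0.0000e+00]), 'ee_pos': array([214.564, 586.423, 221.911]), 'orientation': array([ 2.574e+00,  1.799e+00, -2.000e-03]), 'ft_force': array([ 0.232, -0.164, -0.5  ]), 'moment': array([-0.006, -0.002,  0.016]), 'width': np.float64(88.049)}
scene cam pos [ 102. -693.  752.]
top cam pos [4.75e+02 1.00e+00 1.21e+03]
jig_base 0.75 [312. 219.] n 1981 z [14.6 18.8 23.1] rect [530. -78.] [164.  80.] 8.7
backing_board 0.58 [200. 218.] n 907 z [11.1 15.7 19.3] rect [529. 211.] [128.  50.] 19.6
workpiece 0.94 [252. 215.] n 990 z [ 2.  12.7 16.3] rect [534.  72.] [130.  50.] 12.1
drill_plate 0.77 [368. 227.] n 953 z [ 4.2 15.5 19.6] rect [ 505. -222.] [ 52. 130.] 84.5
black_bush 0.63 [154. 216.] n 59 z [17.1 25.2 30.4] rect [538. 332.] [19. 21.] 17.6
oil_bottle 0.66 [279. 154.] n 237 z [ 1.1 70.3 92.3] rect [699.   0.] [33. 32.] 0.0
screwdriver_blue 0.51 [351. 175.] n 258 z [ 8.1 18.3 24.1] rect [ 642. -203.] [131.  19.] 83.2
wrist cam pos [144. 612. 386.]
```

View pics/top0.png

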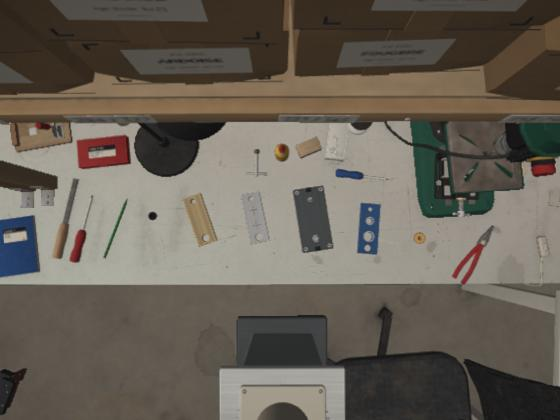

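View pics/scene0.png

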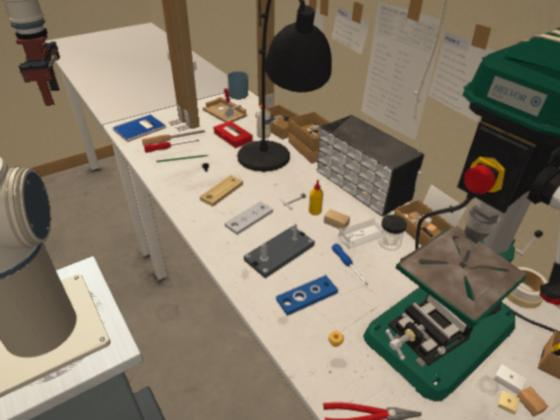

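The top view shows all parts: backing board (200,218), workpiece (252,215), base (312,219), drill plate (368,227), brass bush (419,238), black bush (152,216). The masks agree with this. The scene view confirms it.

```bash
cat >> h.py <<'E'
from scipy.spatial.transform import Rotation as Ro
def pose():
    o=get_obs(); R=Ro.from_rotvec(o["orientation"]).as_matrix(); return o,np.array(o["ee_pos"]),R
def go(x,y,z,yaw):
    o,p,R=pose(); s=R.T@(np.array([x,y,z])-p)/10
    G=np.array([[np.cos(yaw),np.sin(yaw),0],[np.sin(yaw),-np.cos(yaw),0],[0,0,-1]])
    a=np.degrees(Ro.from_matrix(R.T@G).as_rotvec())
    print("shift cm",s.round(2),"then turn deg",a.round(2), "TCP",p.round(1),"F",np.round(o["ft_force"],1),"w",round(float(o["width"]),1),"t",round(float(o["t"]),2))
E
python3 - <<'E'
from h import *
go(529,211,200,np.radians(109.6)); C=cal("wrist"); print(C[0],C[1]);o,p,R=pose(); print("cam in tool: R",(R.T@C[2].T).round(3),"t",R.T@(-C[2].T@C[3]-p))
E
```

```text
shift cm [-24.5   42.43   2.27] then turn deg [ -0.   -0.  -39.7] TCP [214.8 586.9 222.7] F [-1.5 -0.3 -0.2] w 88.2 t 1.05
[[327.9100245    0.         281.34356304]
 [  0.         327.9100245  208.24383915]
 [  0.           0.           1.        ]] [-0.0758706  0.         0.         0.         0.       ]
cam in tool: R [[ 1.    -0.    -0.001]
 [ 0.     0.962  0.272]
 [ 0.001 -0.272  0.962]] t [  -0.34874585  -75.24490214 -163.1010031 ]
```

```bash
python3 -m inch '[{"tx":-3.06,"ty":5.3,"tz":0.28},{"tx":-3.06,"ty":5.3,"tz":0.28},{"tx":-3.06,"ty":5.3,"tz":0.28},{"tx":-3.06,"ty":5.3,"tz":0.28},{"tx":-3.06,"ty":5.3,"tz":0.28},{"tx":-3.06,"ty":5.3,"tz":0.28},{"tx":-3.06,"ty":5.3,"tz":0.28},{"tx":-3.06,"ty":5.3,"tz":0.28},{"az":-9.92},{"az":-9.92},{"az":-9.92},{"az":-9.92}]' && python3 -m inch '[{},{}]'
python3 - <<'E'
from h import *
go(529,211,200,np.radians(109.6))
C,im,d=shot("wrist","w1.png")
E
```

```text
shift cm [-24.5   42.43   2.27] then turn deg [ -0.   -0.  -39.7] TCP [214.8 586.9 222.7] F [-1.5 -0.3 -0.2] w 88.2 t 1.05$[0]: bad value
```

View pics/w1.png

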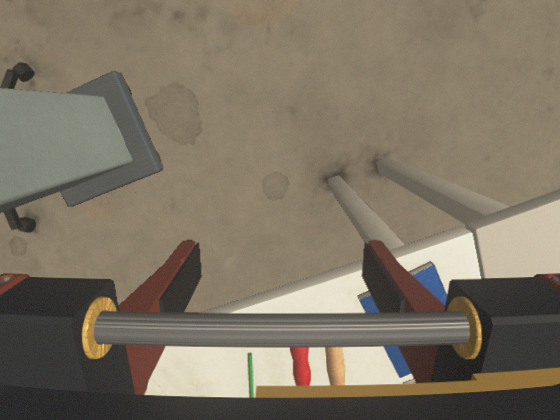

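The arm did not move: a row was refused, so each row seems to need all the keys. The picture shows the start pose, looking at the floor, with the fingertips at about (190,240) and (375,240).

```bash
python3 -m inch '[{"tx":-3.06,"ty":5.3,"tz":0.28,"ax":0,"ay":0,"az":0,"jaw":1},{"tx":-3.06,"ty":5.3,"tz":0.28,"ax":0,"ay":0,"az":0,"jaw":1},{"tx":-3.06,"ty":5.3,"tz":0.28,"ax":0,"ay":0,"az":0,"jaw":1},{"tx":-3.06,"ty":5.3,"tz":0.28,"ax":0,"ay":0,"az":0,"jaw":1},{"tx":-3.06,"ty":5.3,"tz":0.28,"ax":0,"ay":0,"az":0,"jaw":1},{"tx":-3.06,"ty":5.3,"tz":0.28,"ax":0,"ay":0,"az":0,"jaw":1},{"tx":-3.06,"ty":5.3,"tz":0.28,"ax":0,"ay":0,"az":0,"jaw":1},{"tx":-3.06,"ty":5.3,"tz":0.28,"ax":0,"ay":0,"az":0,"jaw":1},{"tx":0,"ty":0,"tz":0,"ax":0,"ay":0,"az":-9.92,"jaw":1},{"tx":0,"ty":0,"tz":0,"ax":0,"ay":0,"az":-9.92,"jaw":1},{"tx":0,"ty":0,"tz":0,"ax":0,"ay":0,"az":-9.92,"jaw":1},{"tx":0,"ty":0,"tz":0,"ax":0,"ay":0,"az":-9.92,"jaw":1}]' && python3 -m inch '[{"jaw":1},{"jaw":1}]'
python3 - <<'E'
from h import *
go(529,211,200,np.radians(109.6))
C,im,d=shot("wrist","w2.png")
E
```

```text
t: 2.6
ee_pos: [528.9, 211.2, 200.3]
orientation: [1.804, 2.572, 0.0]
ft_force: [-1.1, 0.1, -0.1]
width: 87.9
shift cm [-0.02  0.    0.03] then turn deg [ 0.01 -0.    0.29] TCP [528.9 211.2 200.3] F [-1.1  0.1 -0.1] w 87.9 t 2.6$[0]: bad value
```

View pics/w2.png

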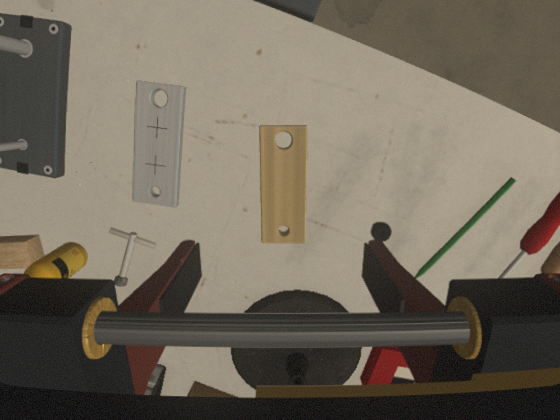

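The board is at about (284,185) with its large hole at (283,140) on the robot side. The workpiece is at (160,145) with its large hole at (160,98), and the black bush is at (380,232).

```bash
cat >> h.py <<'E'
def meas(cam,thing,C,d,zt=None,k=0):
    r=masks_of(cam,thing)[k]; m=r["pixels"]; P=cloud(C,d,m); z=np.median(P[:,2])
    cs,_=cv2.findContours(m.astype(np.uint8),cv2.RETR_EXTERNAL,cv2.CHAIN_APPROX_NONE)
    c=max(cs,key=len)[:,0]; q=at_z(C,c,zt if zt else z)[:,:2].astype(np.float32)
    (cx,s,a)=cv2.minAreaRect(q)
    if s[0]<s[1]: a-=90; s=s[::-1]
    print(thing,round(r["score"],2),np.round(r["location"]),"z",round(float(z),1),"ctr",np.round(cx,1),"size",np.round(s,1),"yaw",round(a,2)); return cx,a
E
python3 - <<'E'
from h import *
C,im,d=shot("wrist")
c,a=meas("wrist","backing_board",C,d,15); go(c[0],c[1],40,np.radians(a+90))
meas("wrist","workpiece",C,d,12); 
try: meas("wrist","black_bush",C,d)
except Exception as e: print(e)
np.save("w2d.npy",d)
E
```

```text
backing_board 0.59 [284. 187.] z 15.9 ctr [526.9 212.7] size [132.9  51.7] yaw 19.93
shift cm [ 0.19 -0.14 16.03] then turn deg [ 0.01 -0.   -0.52] TCP [528.9 211.4 200.3] F [ 0.6 -0.3 -0. ] w 88.2 t 2.75
workpiece 0.6 [157. 142.] z 13.0 ctr [531.6  70.9] size [131.2  53.3] yaw 11.75
black_bush 0.68 [382. 232.] z 26.3 ctr [534.7 329. ] size [20.7 19.8] yaw -69.85
```

```bash
python3 -m inch '[{"tx":0.19,"ty":-0.14,"tz":5.5,"ax":0,"ay":0,"az":-0.5,"jaw":1},{"tx":0,"ty":0,"tz":5.5,"ax":0,"ay":0,"az":0,"jaw":1},{"tx":0,"ty":0,"tz":5.5,"ax":0,"ay":0,"az":0,"jaw":1},{"tx":0,"ty":0,"tz":2.2,"ax":0,"ay":0,"az":0,"jaw":1},{"tx":0,"ty":0,"tz":1,"ax":0,"ay":0,"az":0,"jaw":1},{"tx":0,"ty":0,"tz":0,"ax":0,"ay":0,"az":0,"jaw":0},{"tx":0,"ty":0,"tz":0,"ax":0,"ay":0,"az":0,"jaw":0},{"tx":0,"ty":0,"tz":0,"ax":0,"ay":0,"az":0,"jaw":0},{"tx":0,"ty":0,"tz":0,"ax":0,"ay":0,"az":0,"jaw":0}]'
```

```text
t: 3.98
ee_pos: [527.3, 212.8, 4.1]
orientation: [1.8, 2.574, 0.002]
ft_force: [-0.3, -0.2, 0.3]
width: 51.0
```

```bash
python3 -m inch '[{"tx":0,"ty":0,"tz":0,"ax":0,"ay":0,"az":0,"jaw":0},{"tx":0,"ty":0,"tz":-4,"ax":0,"ay":0,"az":0,"jaw":0},{"tx":0,"ty":0,"tz":-5.5,"ax":0,"ay":0,"az":0,"jaw":0},{"tx":-2.5,"ty":0,"tz":-5.5,"ax":0,"ay":0,"az":5.5,"jaw":0},{"tx":-5.5,"ty":0,"tz":0,"ax":0,"ay":0,"az":5.5,"jaw":0},{"tx":-5.5,"ty":0,"tz":0,"ax":0,"ay":0,"az":0,"jaw":0},{"tx":0,"ty":0,"tz":0,"ax":0,"ay":0,"az":0,"jaw":0},{"tx":0,"ty":0,"tz":0,"ax":0,"ay":0,"az":0,"jaw":0}]'
python3 - <<'E'
from h import *
go(530,-78,120,np.radians(98.7))
C,im,d=shot("wrist","w3.png")
c,a=meas("wrist","jig_base",C,d,18)
meas("wrist","backing_board",C,d)
E
```

```text
t: 4.97
ee_pos: [557.7, 81.8, 153.1]
orientation: [-2.039, -2.389, 0.0]
ft_force: [-0.7, 0.5, -1.2]
width: 49.7
shift cm [-15.35  -5.24   3.31] then turn deg [-0.03 -0.02  0.33] TCP [557.7  81.8 153.1] F [-0.7  0.5 -1.2] w 49.7 t 4.97
jig_base 0.52 [281. 236.] z 165.1 ctr [589.8  86.6] size [178.4  98.5] yaw 8.91
backing_board 0.62 [281. 237.] z 165.1 ctr [537.3  78.5] size [90.4 49.8] yaw 8.92
```

View pics/w3.png

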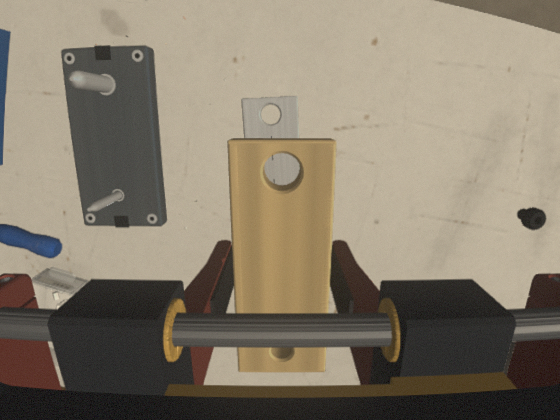

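Board is held square; its large hole is at (281,172) and small hole at (283,352). The base is clear: thick pin tip (77,82) and foot (108,84), thin tip (91,207) and foot (119,194).

```bash
python3 - <<'E'
from h import *
C=cal("wrist"); im=cv2.imread("pics/w3.png"); g=cv2.cvtColor(im,cv2.COLOR_BGR2GRAY)
m=((g<95)).astype(np.uint8); m[:35]=0; m[235:]=0; m[:,:50]=0; m[:,190:]=0
m=cv2.morphologyEx(m,cv2.MORPH_CLOSE,np.ones((15,15)))
cs,_=cv2.findContours(m,cv2.RETR_EXTERNAL,cv2.CHAIN_APPROX_NONE); c=max(cs,key=len)[:,0]
r=cv2.minAreaRect(at_z(C,c,18)[:,:2].astype(np.float32)); print("base",r)
for n,p,z in (("thick tip",(77,82),68),("thick foot",(109,84),18),("thin tip",(91,207),68),("thin foot",(120,194),18)): print(n,at_z(C,[p],z).round(1))
# hole in the board: non-wood inside the box
hs=cv2.cvtColor(im,cv2.COLOR_BGR2HSV); w=((hs[...,1]>60)&(hs[...,2]>60)).astype(np.uint8)
o,p,R=pose()
for (y0,y1,x0,x1) in ((145,205,255,310),(342,364,262,302)):
    s=im[y0:y1,x0:x1]; cv2.imwrite(f"pics/c{y0}.png",cv2.resize(s,None,fx=6,fy=6,interpolation=cv2.INTER_CUBIC))
a=cv2.imread("pics/c145.png"); b=im[30:235,50:185]; b=cv2.resize(b,None,fx=2.9,fy=2.9,interpolation=cv2.INTER_CUBIC)
H=np.zeros((600,760,3),np.uint8); H[:a.shape[0],:a.shape[1]]=a; H[:b.shape[0],340:340+b.shape[1]]=b; cv2.imwrite("pics/c1.png",H)
for uv in ((281,172),(281,162)): print("hole tool", (R.T@(at_z(C,[uv],165)[0]-p)).round(1))
E
```

```text
base ((527.3269653320312, -76.24768829345703), (163.96360778808594, 83.78845977783203), 8.836453437805176)
thick tip [[480.6 -82.7  68. ]]
thick foot [[478.1 -83.9  18. ]]
thin tip [[575.7 -70.1  68. ]]
thin foot [[576.7 -69.8  18. ]]
hole tool [ -0.2 -50.2 -11.9]
hole tool [ -0.2 -54.9 -11.9]
```

View pics/c1.png

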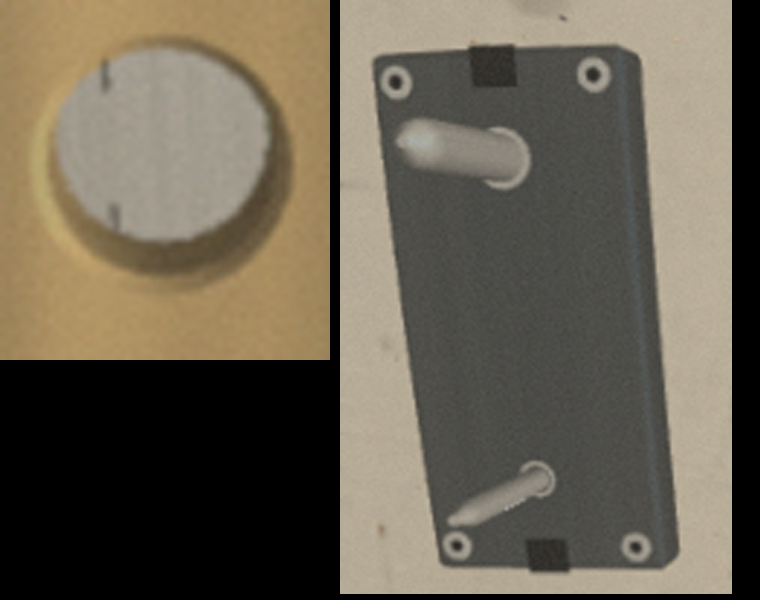

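Refined pixels from the crop: board hole rim centre (282.1,172.3), thick ring (106.5,84.5), thin ring (118,195.5), thick tip (74,78.6), thin tip (89.7,209.3), plus the four screws.

```bash
python3 - <<'E'
from h import *
C=cal("wrist"); f=lambda u,v:(50+(u-340)/2.9,30+v/2.9)
q=at_z(C,[f(504,158),f(537,480),f(396,82),f(594,74),f(457,546),f(636,546)],18)[:,:2]
t=at_z(C,[f(410,141),f(455,520)],68)[:,:2]
print(q.round(1),"pinmid",q[:2].mean(0),"screwmid",q[2:].mean(0),"tips",t.round(1),t.mean(0))
y=lambda v:np.degrees(np.arctan2(v[1],v[0])); print("yaw",y(q[1]-q[0]),y(q[4]-q[2]),y(q[5]-q[3]),y(t[1]-t[0]),"len",np.linalg.norm(q[1]-q[0]),np.linalg.norm(t[1]-t[0]))
o,p,R=pose(); print("hole",(R.T@(at_z(C,[(282.1,172.3)],165)[0]-p)).round(1))
E
```

```text
[[ 478.8  -86.2]
 [ 578.5  -71.7]
 [ 460.7 -121.6]
 [ 451.   -59.8]
 [ 606.   -99.1]
 [ 595.9  -37.5]] pinmid [528.63222144 -78.9497008 ] screwmid [528.42388801 -79.51179217] tips [[478.4 -85.1]
 [577.9 -71.2]] [528.14529381 -78.12797405]
yaw 8.21712806309312 8.786606151607623 8.750793206079598 7.9369091511720775 len 100.79905884461968 100.38361511026129
hole [  0.3 -50.1 -11.9]
```

```bash
python3 -m inch '[{"tx":-5.1,"ty":-1.8,"tz":0,"ax":0,"ay":0,"az":0.5,"jaw":0},{"tx":-5.1,"ty":-1.8,"tz":0,"ax":0,"ay":0,"az":0,"jaw":0},{"tx":-5.1,"ty":-1.8,"tz":2,"ax":0,"ay":0,"az":0,"jaw":0},{"tx":0,"ty":0,"tz":3.8,"ax":0,"ay":0,"az":0,"jaw":0},{"tx":0,"ty":0,"tz":0,"ax":0,"ay":0,"az":0,"jaw":0}]'
python3 - <<'E'
from h import *
go(528.5,-79.3,95,np.radians(98.5))
C,im,d=shot("wrist"); b=im[130:380,200:360]; H=np.zeros((600,760,3),np.uint8)
a=cv2.resize(im[140:200,250:315],None,fx=7,fy=7,interpolation=cv2.INTER_CUBIC); H[:420,:455]=a
b=cv2.resize(im[338:368,255:310],None,fx=5,fy=5,interpolation=cv2.INTER_CUBIC); H[440:590,:275]=b
cv2.imwrite("pics/c2.png",H[:,:,::-1])
E
```

```text
t: 5.75
ee_pos: [525.8, -77.0, 93.2]
orientation: [-2.046, -2.378, 0.004]
ft_force: [-0.1, 0.3, -0.4]
width: 49.5
shift cm [-0.26  0.23 -0.18] then turn deg [-0.3 -0.1  0.1] TCP [525.8 -77.   93.2] F [-0.1  0.3 -0.4] w 49.5 t 5.75
```

View pics/c2.png

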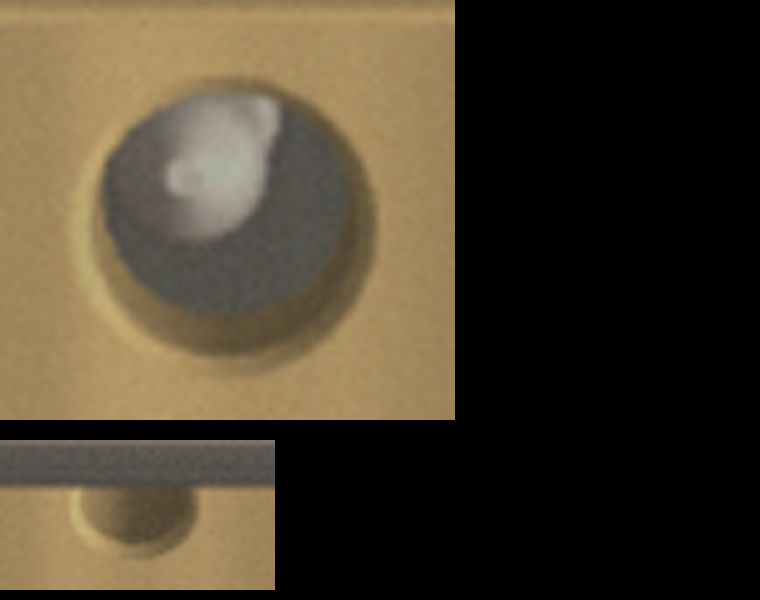

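```bash
python3 - <<'E'
from h import *
C=cal("wrist"); o,p,R=pose()
f=lambda u,v:(250+u/7,140+v/7)
print("tip",at_z(C,[f(185,178)],68).round(1),"cone",at_z(C,[f(210,190)],62).round(1), "foot?",at_z(C,[f(262,115)],18).round(1))
K,D,Rc,t=C
for P in ((479,-86.5,68),(479,-86.5,60),(479,-86.5,18)):
    q=cv2.projectPoints(np.array([P],float),cv2.Rodrigues(Rc)[0],t,K,D)[0].ravel(); print("expected crop px",((q-[250,140])*7).round())
hole=at_z(C,[f(223,222)],p[2]+12); print("hole",hole.round(1),(R.T@(hole[0]-p)).round(1))
ct=at_z(C,[(255+138/5,338+(520-440)/5)],p[2]+12)  
print("TCP",p)
E
```

```text
tip [[480.4 -86.9  68. ]] cone [[482.  -84.6  62. ]] foot? [[479.9 -79.6  18. ]]
expected crop px [192. 162.]
expected crop px [193. 150.]
expected crop px [198.  97.]
hole [[477.4 -84.2 106.7]] [  0.2 -50.3 -11.9]
TCP [527.1408394  -76.85116209  94.66405554]
```

```bash
python3 -c "
from h import *
go(528.8,-79.2,22,np.radians(98.5))"
```

```text
shift cm [-0.26  0.15  7.27] then turn deg [-0.15 -0.06  0.14] TCP [527.1 -76.9  94.7] F [-0.5 -1.2 -0.4] w 49.6 t 5.8
```

```bash
python3 -m inch '[{"tx":-0.24,"ty":0.13,"tz":0,"ax":0,"ay":0,"az":0.1,"jaw":0},{"tx":0,"ty":0,"tz":1.5,"ax":0,"ay":0,"az":0,"jaw":0},{"tx":0,"ty":0,"tz":1,"ax":0,"ay":0,"az":0,"jaw":0},{"tx":0,"ty":0,"tz":0.8,"ax":0,"ay":0,"az":0,"jaw":0},{"tx":0,"ty":0,"tz":0,"ax":0,"ay":0,"az":0,"jaw":0}]'
python3 -c "
from h import *
go(528.8,-79.2,22,np.radians(98.5))"
```

```text
t: 6.42
ee_pos: [528.9, -79.8, 61.4]
orientation: [-2.05, -2.379, 0.001]
ft_force: [0.4, -0.3, 0.3]
width: 49.9
shift cm [0.06 0.01 3.94] then turn deg [-0.09 -0.03 -0.02] TCP [528.9 -79.8  61.4] F [ 0.4 -0.3  0.3] w 49.9 t 6.42
```

```bash
python3 -m inch '[{"tx":0.04,"ty":0,"tz":1.2,"ax":0,"ay":0,"az":0,"jaw":0},{"tx":0,"ty":0,"tz":1.2,"ax":0,"ay":0,"az":0,"jaw":0},{"tx":0,"ty":0,"tz":1.0,"ax":0,"ay":0,"az":0,"jaw":0},{"tx":0,"ty":0,"tz":0.4,"ax":0,"ay":0,"az":0,"jaw":0},{"tx":0,"ty":0,"tz":0,"ax":0,"ay":0,"az":0,"jaw":0}]'
```

```text
t: 7.05
ee_pos: [529.3, -79.6, 23.9]
orientation: [-2.051, -2.379, 0.001]
ft_force: [-0.6, 0.1, -0.5]
width: 49.7
```

```bash
python3 -m inch '[{"tx":0,"ty":0,"tz":0.15,"ax":0,"ay":0,"az":0,"jaw":0},{"tx":0,"ty":0,"tz":0,"ax":0,"ay":0,"az":0,"jaw":0},{"tx":0,"ty":0,"tz":0,"ax":0,"ay":0,"az":0,"jaw":1},{"tx":0,"ty":0,"tz":0,"ax":0,"ay":0,"az":0,"jaw":1},{"tx":0,"ty":0,"tz":0,"ax":0,"ay":0,"az":0,"jaw":1},{"tx":0,"ty":0,"tz":-5,"ax":0,"ay":0,"az":0,"jaw":1},{"tx":0,"ty":0,"tz":-6,"ax":0,"ay":0,"az":0,"jaw":1},{"tx":3,"ty":0,"tz":-5,"ax":0,"ay":0,"az":0,"jaw":1},{"tx":4,"ty":0,"tz":0,"ax":0,"ay":0,"az":0,"jaw":1},{"tx":0,"ty":0,"tz":0,"ax":0,"ay":0,"az":0,"jaw":1},{"tx":0,"ty":0,"tz":0,"ax":0,"ay":0,"az":0,"jaw":1}]'
python3 - <<'E'
from h import *
C,im,d=shot("wrist","w4.png")
c,a=meas("wrist","workpiece",C,d,12); go(c[0],c[1],3.3,np.radians(a+90))
meas("wrist","backing_board",C,d,33); meas("wrist","drill_plate",C,d,15)
E
```

```text
t: 8.43
ee_pos: [519.0, -10.5, 182.6]
orientation: [-2.05, -2.38, 0.001]
ft_force: [-0.2, 0.8, -0.1]
width: 87.9
workpiece 0.76 [356. 206.] z 12.9 ctr [530.8  68.4] size [131.3  50.8] yaw 11.47
shift cm [ 7.68  2.35 17.9 ] then turn deg [-0.05 -0.   -3.02] TCP [519.  -11.  182.3] F [ 0.3 -0.6  0.6] w 87.6 t 8.53
backing_board 0.64 [214. 193.] z 34.0 ctr [529.7 -79. ] size [131.5  54. ] yaw 8.08
drill_plate 0.96 [ 82. 146.] z 15.9 ctr [ 502.8 -222. ] size [131.4  57.8] yaw -5.45
```

View pics/w4.png

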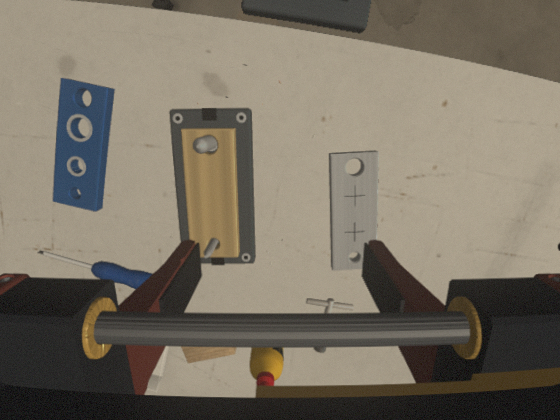

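Board lies on the base (218,193), pins through. Workpiece is at (354,210), drill plate at (82,146).

```bash
python3 -m inch '[{"tx":3.9,"ty":1.18,"tz":0,"ax":0,"ay":0,"az":0,"jaw":1},{"tx":3.9,"ty":1.18,"tz":3,"ax":0,"ay":0,"az":0,"jaw":1},{"tx":0,"ty":0,"tz":5,"ax":0,"ay":0,"az":-3.1,"jaw":1},{"tx":0,"ty":0,"tz":5,"ax":0,"ay":0,"az":0,"jaw":1},{"tx":0,"ty":0,"tz":3.5,"ax":0,"ay":0,"az":0,"jaw":1},{"tx":0,"ty":0,"tz":1.4,"ax":0,"ay":0,"az":0,"jaw":1},{"tx":0,"ty":0,"tz":0,"ax":0,"ay":0,"az":0,"jaw":0},{"tx":0,"ty":0,"tz":0,"ax":0,"ay":0,"az":0,"jaw":0},{"tx":0,"ty":0,"tz":0,"ax":0,"ay":0,"az":0,"jaw":0},{"tx":0,"ty":0,"tz":0,"ax":0,"ay":0,"az":0,"jaw":0},{"tx":0,"ty":0,"tz":0,"ax":0,"ay":0,"az":0,"jaw":0}]'
```

```text
t: 10.0
ee_pos: [531.6, 70.3, 4.7]
orientation: [1.985, 2.433, 0.002]
ft_force: [-0.6, -1.3, 6.8]
width: 49.7
```

```bash
python3 -m inch '[{"tx":0,"ty":0,"tz":-2,"ax":0,"ay":0,"az":0,"jaw":0},{"tx":0,"ty":0,"tz":-5,"ax":0,"ay":0,"az":0,"jaw":0},{"tx":0,"ty":0,"tz":-4,"ax":0,"ay":0,"az":3.1,"jaw":0},{"tx":-5,"ty":-0.8,"tz":0,"ax":0,"ay":0,"az":0,"jaw":0},{"tx":-5,"ty":-0.8,"tz":0,"ax":0,"ay":0,"az":0,"jaw":0},{"tx":-4.7,"ty":-0.8,"tz":0,"ax":0,"ay":0,"az":0,"jaw":0},{"tx":0,"ty":0,"tz":0,"ax":0,"ay":0,"az":0,"jaw":0},{"tx":0,"ty":0,"tz":0,"ax":0,"ay":0,"az":0,"jaw":0}]'
python3 - <<'E'
from h import *
go(528.8,-79.2,105,np.radians(98.5))
C,im,d=shot("wrist"); o,p,R=pose(); H=np.zeros((600,760,3),np.uint8)
a=cv2.resize(im[140:200,250:315],None,fx=7,fy=7,interpolation=cv2.INTER_CUBIC); H[:420,:455]=a
b=cv2.resize(im[338:375,245:315],None,fx=4,fy=4,interpolation=cv2.INTER_CUBIC); H[440:440+148,:280]=b
H[:250,456:736]=im[130:380,180:460]
cv2.imwrite("pics/c3.png",H[:,:,::-1]); np.savez("c3.npz",K=C[0],D=C[1],R=C[2],t=C[3],p=p,T=R)
E
```

```text
t: 11.0
ee_pos: [528.2, -78.5, 113.4]
orientation: [-2.051, -2.378, 0.001]
ft_force: [0.0, 0.6, -3.8]
width: 49.7
shift cm [-0.08  0.05  0.84] then turn deg [-0.06 -0.04 -0.07] TCP [528.2 -78.5 113.4] F [ 0.   0.6 -3.8] w 49.7 t 11.0
```

View pics/c3.png

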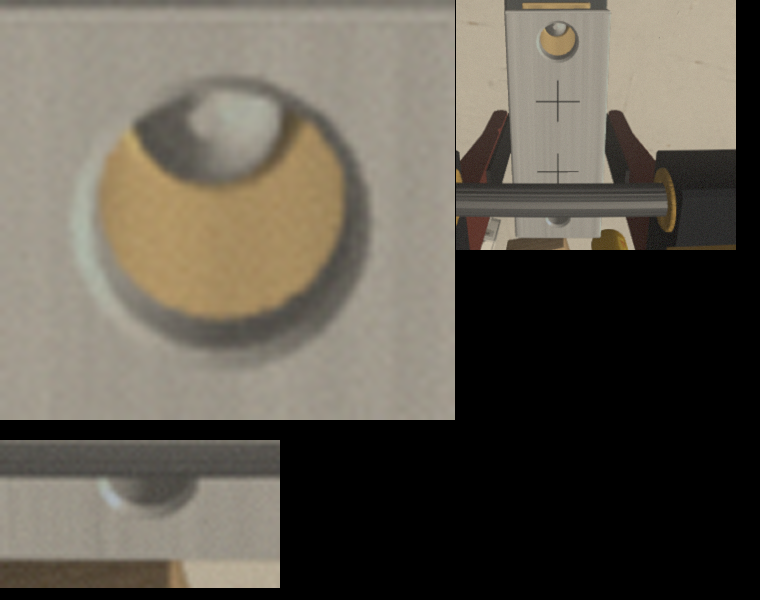

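```bash
python3 - <<'E'
from h import *
z=np.load("c3.npz"); C=(z["K"],z["D"],z["R"],z["t"]); p=z["p"];T=z["T"]
f=lambda u,v:(250+u/7,140+v/7)
h=at_z(C,[f(222,218)],p[2]+8)[0]; print("hole",h,T.T@(h-p))
print("small",T.T@(at_z(C,[(245+150/4,338+(488-440)/4)],p[2]+8)[0]-p))
for q in ((482,0),): pass
print("tip",at_z(C,[f(232,118)],68))
for P in ((479,-86.5,68),(479,-86.5,60)):
    q=cv2.projectPoints(np.array([P],float),cv2.Rodrigues(C[2])[0],C[3],C[0],C[1])[0].ravel(); print("expected crop px",((q-[250,140])*7).round())
E
```

```text
hole [478.7463698  -85.74620514 121.44142102] [ -0.31161161 -50.21087786  -7.95064214]
small [ 7.64851708e-03  5.18706144e+01 -8.05117103e+00]
tip [[478.13662157 -84.86515576  68.        ]]
expected crop px [213. 125.]
expected crop px [213. 114.]
```

```bash
python3 -m inch '[{"tx":-0.05,"ty":0.03,"tz":2,"ax":0,"ay":0,"az":0,"jaw":0},{"tx":0,"ty":0,"tz":1.5,"ax":0,"ay":0,"az":0,"jaw":0},{"tx":0,"ty":0,"tz":1,"ax":0,"ay":0,"az":0,"jaw":0},{"tx":0,"ty":0,"tz":0.8,"ax":0,"ay":0,"az":0,"jaw":0},{"tx":0,"ty":0,"tz":0,"ax":0,"ay":0,"az":0,"jaw":0}]'
python3 -c "
from h import *
go(528.7,-79.1,37.5,np.radians(98.5))"
```

```text
t: 11.68
ee_pos: [529.0, -78.9, 60.2]
orientation: [-2.05, -2.379, 0.001]
ft_force: [0.2, -0.6, -3.5]
width: 49.4
shift cm [-0.02 -0.03  2.27] then turn deg [-0.06 -0.02 -0.01] TCP [529.  -78.9  60.2] F [ 0.2 -0.6 -3.5] w 49.4 t 11.68
```

```bash
python3 -m inch '[{"tx":0,"ty":0,"tz":1,"ax":0,"ay":0,"az":0,"jaw":0},{"tx":0,"ty":0,"tz":0.8,"ax":0,"ay":0,"az":0,"jaw":0},{"tx":0,"ty":0,"tz":0.3,"ax":0,"ay":0,"az":0,"jaw":0},{"tx":0,"ty":0,"tz":0.1,"ax":0,"ay":0,"az":0,"jaw":0},{"tx":0,"ty":0,"tz":0,"ax":0,"ay":0,"az":0,"jaw":0}]'
```

```text
t: 12.3
ee_pos: [529.4, -79.1, 38.9]
orientation: [2.051, 2.379, 0.0]
ft_force: [0.1, -0.2, -4.7]
width: 49.6
```

```bash
python3 -m inch '[{"tx":0,"ty":0,"tz":0.15,"ax":0,"ay":0,"az":0,"jaw":0},{"tx":0,"ty":0,"tz":0.07,"ax":0,"ay":0,"az":0,"jaw":0},{"tx":0,"ty":0,"tz":0,"ax":0,"ay":0,"az":0,"jaw":1},{"tx":0,"ty":0,"tz":0,"ax":0,"ay":0,"az":0,"jaw":1},{"tx":0,"ty":0,"tz":0,"ax":0,"ay":0,"az":0,"jaw":1},{"tx":0,"ty":0,"tz":-5,"ax":0,"ay":0,"az":0,"jaw":1},{"tx":0,"ty":0,"tz":-6,"ax":0,"ay":0,"az":0,"jaw":1},{"tx":-3,"ty":0,"tz":-4,"ax":0,"ay":0,"az":0,"jaw":1},{"tx":-5.4,"ty":-2.3,"tz":0,"ax":0,"ay":0,"az":0,"jaw":1},{"tx":-5.4,"ty":-2.4,"tz":0,"ax":0,"ay":0,"az":7,"jaw":1},{"tx":0,"ty":0,"tz":0,"ax":0,"ay":0,"az":7,"jaw":1},{"tx":0,"ty":0,"tz":0,"ax":0,"ay":0,"az":0,"jaw":1}]' && python3 -m inch '[{"tx":0,"ty":0,"tz":0,"ax":0,"ay":0,"az":0,"jaw":1},{"tx":0,"ty":0,"tz":0,"ax":0,"ay":0,"az":0,"jaw":1}]'
python3 - <<'E'
from h import *
C,im,d=shot("wrist","w5.png")
c,a=meas("wrist","drill_plate",C,d,15); go(c[0],c[1],3.5,np.radians(a+90))
meas("wrist","workpiece",C,d,45); 
try: meas("wrist","brass_bush",C,d)
except Exception as e: print(e)
E
```

```text
t: 13.8
ee_pos: [502.8, -223.1, 186.5]
orientation: [-2.326, -2.111, -0.0]
ft_force: [-0.9, -0.2, -0.1]
width: 87.7
t: 14.05
ee_pos: [503.4, -221.8, 186.5]
orientation: [-2.323, -2.115, 0.0]
ft_force: [0.1, 0.3, 0.4]
width: 88.2
drill_plate 0.88 [279. 190.] z 16.0 ctr [ 502.9 -224.7] size [131.6  50.4] yaw -5.35
shift cm [-0.28 -0.02 18.3 ] then turn deg [-0.   -0.   -0.06] TCP [ 503.4 -221.9  186.5] F [-1.4 -0.3 -0.1] w 87.7 t 14.15
workpiece 0.96 [425. 209.] z 45.7 ctr [529.2 -81.1] size [132.9  53.6] yaw 8.73
brass_bush 0.89 [153. 182.] z 26.5 ctr [ 477.2 -349.1] size [29.9 27.9] yaw -52.99
```

View pics/w5.png

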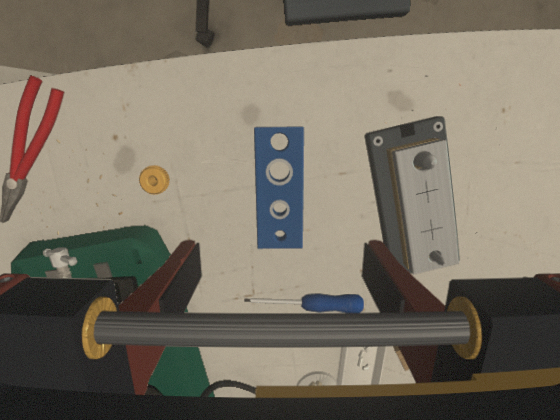

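Workpiece is on the pins (425,205), z≈45.7 against 45 expected. Drill plate is at (279,188), with its large hole on the robot side (279,141). Brass bush is at (153,180).

```bash
python3 -m inch '[{"tx":-0.2,"ty":-0.02,"tz":5,"ax":0,"ay":0,"az":0,"jaw":1},{"tx":0,"ty":0,"tz":5,"ax":0,"ay":0,"az":0,"jaw":1},{"tx":0,"ty":0,"tz":5,"ax":0,"ay":0,"az":0,"jaw":1},{"tx":0,"ty":0,"tz":2.2,"ax":0,"ay":0,"az":0,"jaw":1},{"tx":0,"ty":0,"tz":1.1,"ax":0,"ay":0,"az":0,"jaw":1},{"tx":0,"ty":0,"tz":0,"ax":0,"ay":0,"az":0,"jaw":0},{"tx":0,"ty":0,"tz":0,"ax":0,"ay":0,"az":0,"jaw":0},{"tx":0,"ty":0,"tz":0,"ax":0,"ay":0,"az":0,"jaw":0},{"tx":0,"ty":0,"tz":0,"ax":0,"ay":0,"az":0,"jaw":0},{"tx":0,"ty":0,"tz":0,"ax":0,"ay":0,"az":0,"jaw":0}]'
python3 -m inch '[{"tx":0,"ty":0,"tz":-2,"ax":0,"ay":0,"az":0,"jaw":0},{"tx":0,"ty":0,"tz":-5,"ax":0,"ay":0,"az":0,"jaw":0},{"tx":0,"ty":0,"tz":-4,"ax":0,"ay":0,"az":-7,"jaw":0},{"tx":0,"ty":0,"tz":0,"ax":0,"ay":0,"az":-7,"jaw":0},{"tx":5,"ty":1.5,"tz":0,"ax":0,"ay":0,"az":0,"jaw":0},{"tx":5,"ty":1.5,"tz":0,"ax":0,"ay":0,"az":0,"jaw":0},{"tx":4,"ty":1.6,"tz":0,"ax":0,"ay":0,"az":0,"jaw":0},{"tx":0,"ty":0,"tz":0,"ax":0,"ay":0,"az":0,"jaw":0},{"tx":0,"ty":0,"tz":0,"ax":0,"ay":0,"az":0,"jaw":0}]'
python3 - <<'E'
from h import *
go(528.8,-79.2,105,np.radians(98.5))
C,im,d=shot("wrist"); o,p,R=pose(); H=np.zeros((600,760,3),np.uint8)
a=cv2.resize(im[140:200,250:315],None,fx=7,fy=7,interpolation=cv2.INTER_CUBIC); H[:420,:455]=a
H[:250,456:736]=im[130:380,180:460]
cv2.imwrite("pics/c4.png",H[:,:,::-1]); np.savez("c4.npz",K=C[0],D=C[1],R=C[2],t=C[3],p=p,T=R)
E
```

```text
t: 15.5
ee_pos: [503.1, -224.6, 4.3]
orientation: [2.325, 2.111, 0.001]
ft_force: [-0.1, 1.5, 5.9]
width: 49.5
t: 16.62
ee_pos: [527.3, -79.4, 114.0]
orientation: [2.05, 2.38, -0.0]
ft_force: [0.6, 0.9, -3.3]
width: 50.0
shift cm [-0.    0.15  0.9 ] then turn deg [-0.01  0.02  0.02] TCP [527.3 -79.4 114. ] F [ 0.6  0.9 -3.3] w 50.0 t 16.62
```

View pics/c4.png

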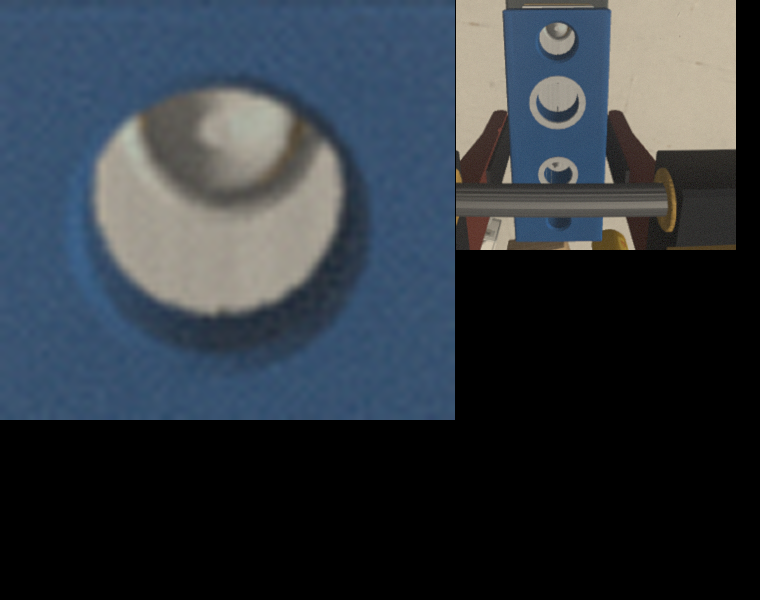

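```bash
python3 - <<'E'
from h import *
z=np.load("c4.npz"); C=(z["K"],z["D"],z["R"],z["t"]); p=z["p"];T=z["T"]
f=lambda u,v:(250+u/7,140+v/7)
h=at_z(C,[f(221,220)],p[2]+11)[0]; print("hole",h,T.T@(h-p)); print("tip",at_z(C,[f(217,127)],68)," cone",at_z(C,[f(222,122)],61))
go(528.8,-79.1,56.5,np.radians(98.5))
E
```

```text
hole [477.56615551 -86.82464981 124.92655969] [  0.45393396 -50.23620698 -10.99656423]
tip [[478.42027121 -87.08181647  68.        ]]  cone [[478.7421854  -86.57317027  61.        ]]
shift cm [0.06 0.16 5.74] then turn deg [-0.    0.01 -0.04] TCP [527.3 -79.9 113.9] F [-0.6 -0.2 -3.7] w 49.5 t 16.68
```

```bash
python3 -m inch '[{"tx":0.02,"ty":0.13,"tz":2,"ax":0,"ay":0,"az":0,"jaw":0},{"tx":0,"ty":0,"tz":1.5,"ax":0,"ay":0,"az":0,"jaw":0},{"tx":0,"ty":0,"tz":1,"ax":0,"ay":0,"az":0,"jaw":0},{"tx":0,"ty":0,"tz":0.8,"ax":0,"ay":0,"az":0,"jaw":0},{"tx":0,"ty":0,"tz":0,"ax":0,"ay":0,"az":0,"jaw":0}]' && python3 -m inch '[{"tx":0,"ty":0,"tz":0.5,"ax":0,"ay":0,"az":0,"jaw":0},{"tx":0,"ty":0,"tz":0.4,"ax":0,"ay":0,"az":0,"jaw":0},{"tx":0,"ty":0,"tz":0,"ax":0,"ay":0,"az":0,"jaw":0}]'
```

```text
t: 17.3
ee_pos: [528.5, -78.9, 60.0]
orientation: [-2.051, -2.379, 0.001]
ft_force: [0.1, 0.0, -4.0]
width: 49.6
t: 17.68
ee_pos: [528.7, -78.8, 51.4]
orientation: [-2.051, -2.38, 0.0]
ft_force: [-0.3, 0.3, -4.2]
width: 49.9
```

```bash
python3 -m inch '[{"tx":0,"ty":0,"tz":0.15,"ax":0,"ay":0,"az":0,"jaw":0},{"tx":0,"ty":0,"tz":0.08,"ax":0,"ay":0,"az":0,"jaw":0},{"tx":0,"ty":0,"tz":0,"ax":0,"ay":0,"az":0,"jaw":1},{"tx":0,"ty":0,"tz":0,"ax":0,"ay":0,"az":0,"jaw":1},{"tx":0,"ty":0,"tz":0,"ax":0,"ay":0,"az":0,"jaw":1},{"tx":0,"ty":0,"tz":-5,"ax":0,"ay":0,"az":0,"jaw":1},{"tx":0,"ty":0,"tz":-5,"ax":0,"ay":0,"az":0,"jaw":1},{"tx":0,"ty":0,"tz":0,"ax":0,"ay":0,"az":0,"jaw":1},{"tx":0,"ty":0,"tz":0,"ax":0,"ay":0,"az":0,"jaw":1},{"tx":0,"ty":0,"tz":0,"ax":0,"ay":0,"az":0,"jaw":1}]'
python3 - <<'E'
from h import *
C,im,d=shot("wrist","w6.png"); o,p,R=pose()
meas("wrist","drill_plate",C,d,60); go(477,-349,160,np.radians(88))
H=np.zeros((600,760,3),np.uint8); a=cv2.resize(im[100:290,225:340],None,fx=3.15,fy=3.15,interpolation=cv2.INTER_CUBIC); print(a.shape); H[:a.shape[0],:a.shape[1]]=a
H[:315,370:760]=cv2.resize(im,(420,315))[:,:390]
cv2.imwrite("pics/c5.png",H[:,:,::-1]); np.savez("c5.npz",K=C[0],D=C[1],R=C[2],t=C[3],p=p,T=R)
E
```

```text
t: 18.92
ee_pos: [527.8, -78.7, 147.8]
orientation: [-2.049, -2.378, 0.002]
ft_force: [-0.0, 0.5, -0.1]
width: 87.8
drill_plate 0.88 [280. 214.] z 61.0 ctr [528.1 -78.8] size [131.7  50.8] yaw 9.1
shift cm [-25.98  -9.03  -1.21] then turn deg [-0.14 -0.03 10.48] TCP [528.  -78.7 147.9] F [-0.4 -1.  -0.6] w 87.8 t 19.02
(598, 362, 3)
```

View pics/c5.png

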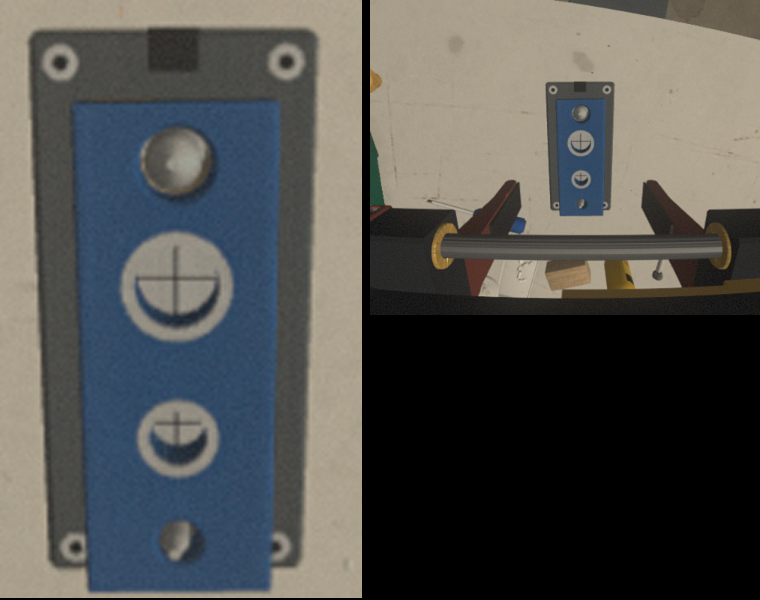

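The stack is seated with both pins showing. The large bore's ring is at crop (177,287), the small one's at (178,439).

```bash
python3 - <<'E'
from h import *
z=np.load("c5.npz"); C=(z["K"],z["D"],z["R"],z["t"]); p=z["p"];T=z["T"]
im=cv2.imread("pics/w6.png"); hs=cv2.cvtColor(im,cv2.COLOR_BGR2HSV)
b=((hs[...,1]>90)&(hs[...,0]>95)&(hs[...,0]<125)).astype(np.uint8); m=1-b
for (x0,x1,y0,y1) in ((258,304,168,213),(264,300,222,255)):
    s=np.zeros_like(m); s[y0:y1,x0:x1]=m[y0:y1,x0:x1]; n,l,st,ce=cv2.connectedComponentsWithStats(s); i=1+st[1:,4].argmax()
    cs,_=cv2.findContours((l==i).astype(np.uint8),cv2.RETR_EXTERNAL,cv2.CHAIN_APPROX_NONE); c=max(cs,key=len)[:,0]
    (e,ax,_)=cv2.fitEllipse(c); W=at_z(C,[e],60)[0]; print(np.round(e,2),np.round(ax,1),"world",W.round(1),"tool",(T.T@(W-p)).round(1))
E
```

```text
[280.58 190.46] [35.2 35.6] world [508.8 -82.2  60. ] tool [ -0.7 -19.2  87.9]
[281.03 238.73] [24.7 26.3] world [548.6 -75.9  60. ] tool [-0.4 21.2 87.8]
```

```bash
python3 -m inch '[{"tx":-5.2,"ty":-1.8,"tz":-0.3,"ax":0,"ay":0,"az":0,"jaw":1},{"tx":-5.2,"ty":-1.8,"tz":-0.3,"ax":0,"ay":0,"az":0,"jaw":1},{"tx":-5.2,"ty":-1.8,"tz":-0.3,"ax":0,"ay":0,"az":0,"jaw":1},{"tx":-5.2,"ty":-1.8,"tz":-0.3,"ax":0,"ay":0,"az":0,"jaw":1},{"tx":-5.2,"ty":-1.8,"tz":0,"ax":0,"ay":0,"az":0,"jaw":1},{"tx":0,"ty":0,"tz":0,"ax":0,"ay":0,"az":10.5,"jaw":1},{"tx":0,"ty":0,"tz":0,"ax":0,"ay":0,"az":0,"jaw":1},{"tx":0,"ty":0,"tz":0,"ax":0,"ay":0,"az":0,"jaw":1},{"tx":0,"ty":0,"tz":0,"ax":0,"ay":0,"az":0,"jaw":1}]'
python3 - <<'E'
from h import *
C,im,d=shot("wrist","w7.png"); o,p,R=pose()
r=masks_of("wrist","brass_bush")[0]; m=r["pixels"]
cs,_=cv2.findContours(m.astype(np.uint8),cv2.RETR_EXTERNAL,cv2.CHAIN_APPROX_NONE); c=max(cs,key=len)[:,0]
P=cloud(C,d,m); e=cv2.minEnclosingCircle(at_z(C,c,26)[:,:2].astype(np.float32)); print(r["score"],r["location"],"z",np.percentile(P[:,2],[5,50,95]).round(1),"circ",e)
go(e[0][0],e[0][1],14.5,np.radians(88))
E
```

```text
t: 20.15
ee_pos: [478.4, -348.6, 161.1]
orientation: [-2.257, -2.185, 0.0]
ft_force: [0.7, -0.1, -0.7]
width: 87.8
0.7 [278.2, 199.6] z [ 5.  26.5 28.1] circ ((476.5805969238281, -351.33013916015625), 15.468256950378418)
shift cm [-0.27 -0.17 14.68] then turn deg [-0.  -0.   0.1] TCP [ 478.4 -348.7  161.3] F [ 0.2 -0.6 -0.3] w 87.9 t 20.25
```

View pics/w7.png

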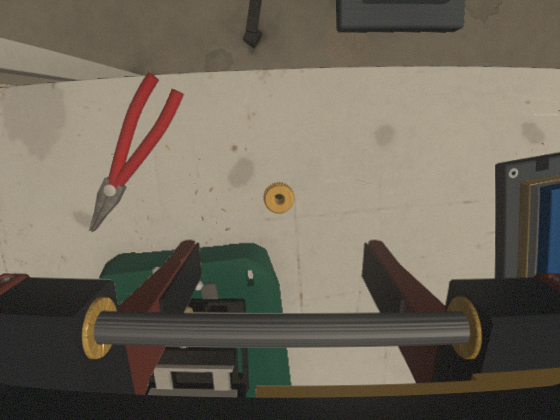

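Bush is at (279,198). Green drill base edge is at about row 245; checking clearance.

```bash
python3 - <<'E'
from h import *
C,im,d=shot("wrist"); P=cloud(C,d,np.ones(d.shape,bool)); 
s=P[(P[:,2]>12)&(abs(P[:,1]+351)<110)&(P[:,0]>440)&(P[:,0]<600)]
s=s[np.hypot(s[:,0]-476.6,s[:,1]+351)>25]
s=s[s[:,2]<130]
for lo,hi in ((12,40),(40,80),(80,130)):
    q=s[(s[:,2]>lo)&(s[:,2]<=hi)]; print(lo,len(q), np.percentile(q[:,0],[0.5,5]).round() if len(q) else "", )
E
```

```text
12 4193 [533. 535.]
40 575 [534. 571.]
80 38 [533. 533.]
```

```bash
python3 -m inch '[{"tx":-0.24,"ty":-0.15,"tz":4,"ax":0,"ay":0,"az":0,"jaw":0.65},{"tx":0,"ty":0,"tz":5,"ax":0,"ay":0,"az":0,"jaw":0.65},{"tx":0,"ty":0,"tz":3.5,"ax":0,"ay":0,"az":0,"jaw":0.65},{"tx":0,"ty":0,"tz":1.5,"ax":0,"ay":0,"az":0,"jaw":0.65},{"tx":0,"ty":0,"tz":0.6,"ax":0,"ay":0,"az":0,"jaw":0.65},{"tx":0,"ty":0,"tz":0,"ax":0,"ay":0,"az":0,"jaw":0},{"tx":0,"ty":0,"tz":0,"ax":0,"ay":0,"az":0,"jaw":0},{"tx":0,"ty":0,"tz":0,"ax":0,"ay":0,"az":0,"jaw":0},{"tx":0,"ty":0,"tz":0,"ax":0,"ay":0,"az":0,"jaw":0},{"tx":0,"ty":0,"tz":0,"ax":0,"ay":0,"az":0,"jaw":0}]' && python3 -m inch '[{"tx":0,"ty":0,"tz":-3,"ax":0,"ay":0,"az":0,"jaw":0},{"tx":0,"ty":0,"tz":-5,"ax":0,"ay":0,"az":0,"jaw":0},{"tx":0,"ty":0,"tz":-4,"ax":0,"ay":0,"az":0,"jaw":0},{"tx":5,"ty":0.6,"tz":0,"ax":0,"ay":0,"az":0,"jaw":0},{"tx":5,"ty":0.6,"tz":0,"ax":0,"ay":0,"az":0,"jaw":0},{"tx":0,"ty":0,"tz":0,"ax":0,"ay":0,"az":-10.5,"jaw":0},{"tx":0,"ty":0,"tz":0,"ax":0,"ay":0,"az":0,"jaw":0},{"tx":0,"ty":0,"tz":0,"ax":0,"ay":0,"az":0,"jaw":0}]'
python3 - <<'E'
from h import *
go(508.8,-82.2,100,np.radians(98.7))
C,im,d=shot("wrist","w8.png"); o,p,R=pose()
r=masks_of("wrist","brass_bush")[0]; m=r["pixels"]
cs,_=cv2.findContours(m.astype(np.uint8),cv2.RETR_EXTERNAL,cv2.CHAIN_APPROX_NONE); c=max(cs,key=len)[:,0]
q=(at_z(C,c,p[2]+11)-p)@R
print(r["score"],r["location"],"circ tool",cv2.minEnclosingCircle(q[:,:2].astype(np.float32)),cv2.minAreaRect(q[:,:2].astype(np.float32)))
E
```

```text
t: 21.55
ee_pos: [477.2, -352.0, 16.2]
orientation: [2.259, 2.181, 0.0]
ft_force: [-0.1, 0.8, 7.0]
width: 28.8
t: 22.55
ee_pos: [492.0, -252.5, 135.3]
orientation: [2.056, 2.376, -0.0]
ft_force: [0.0, -0.5, -2.4]
width: 28.9
shift cm [16.61  4.1   3.53] then turn deg [ 0.    0.   -0.44] TCP [ 492.  -252.5  135.3] F [ 0.  -0.5 -2.4] w 28.9 t 22.55
0.74 [279.8, 265.3] circ tool ((0.0935249999165535, -1.8414863348007202), 15.561548233032227) ((0.08949756622314453, -1.7013473510742188), (28.150230407714844, 30.731645584106445), 0.021414844319224358)
```

```bash
python3 - <<'E'
import cv2
im=cv2.imread("pics/w8.png"); cv2.imwrite("pics/c6.png",cv2.resize(im[225:305,230:330],None,fx=7,fy=7,interpolation=cv2.INTER_CUBIC))
E
```

```text
(no output)
```

View pics/c6.png

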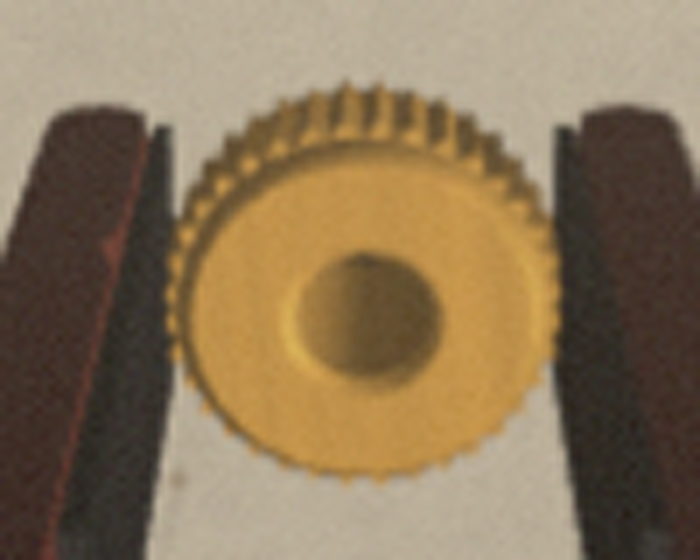

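```bash
python3 - <<'E'
from h import *
C=cal("wrist"); o,p,R=pose()
for uv in ((282,270.9),(282,269)): print((R.T@(at_z(C,[uv],p[2]+9.8)[0]-p)).round(2))
w=R@np.array([0.3,0,0]); go(508.7-w[0],-81.8-w[1],90,np.radians(98.7))
E
```

```text
[ 0.23  1.39 -9.8 ]
[ 0.23  0.31 -9.8 ]
shift cm [16.63  4.12  4.52] then turn deg [-0.  -0.  -0.4] TCP [ 492.  -252.6  135.2] F [-0.  -0.2 -0.3] w 29.0 t 22.65
```

```bash
python3 -m inch '[{"tx":5.5,"ty":1.35,"tz":0,"ax":0,"ay":0,"az":0,"jaw":0},{"tx":5.5,"ty":1.35,"tz":0,"ax":0,"ay":0,"az":0,"jaw":0},{"tx":5.6,"ty":1.35,"tz":2,"ax":0,"ay":0,"az":-0.3,"jaw":0},{"tx":0,"ty":0,"tz":2.5,"ax":0,"ay":0,"az":0,"jaw":0},{"tx":0,"ty":0,"tz":0,"ax":0,"ay":0,"az":0,"jaw":0},{"tx":0,"ty":0,"tz":0,"ax":0,"ay":0,"az":0,"jaw":0},{"tx":0,"ty":0,"tz":0,"ax":0,"ay":0,"az":0,"jaw":0}]'
python3 - <<'E'
from h import *
o,p,R=pose(); w=R@np.array([0.3,0.7,0]); go(508.7-w[0],-81.8-w[1],76,np.radians(98.7))
E
```

```text
t: 23.52
ee_pos: [508.3, -82.9, 91.1]
orientation: [2.046, 2.382, 0.001]
ft_force: [-0.0, -0.3, -0.2]
width: 28.9
shift cm [ 0.08 -0.02  1.51] then turn deg [ 0.09  0.03 -0.02] TCP [508.3 -82.9  91.1] F [-0.  -0.3 -0.2] w 28.9 t 23.52
```

```bash
python3 -m inch '[{"tx":0.07,"ty":-0.02,"tz":1,"ax":0,"ay":0,"az":0,"jaw":0},{"tx":0,"ty":0,"tz":0.2,"ax":0,"ay":0,"az":0,"jaw":0},{"tx":0,"ty":0,"tz":0.2,"ax":0,"ay":0,"az":0,"jaw":0},{"tx":0,"ty":0,"tz":0.2,"ax":0,"ay":0,"az":0,"jaw":0},{"tx":0,"ty":0,"tz":0.2,"ax":0,"ay":0,"az":0,"jaw":0},{"tx":0,"ty":0,"tz":0,"ax":0,"ay":0,"az":0,"jaw":0}]'
```

```text
t: 24.28
ee_pos: [507.3, -81.3, 72.1]
orientation: [-2.045, -2.385, 0.0]
ft_force: [0.8, -0.0, -0.7]
width: 29.4
```

```bash
python3 -m inch '[{"tx":0,"ty":0,"tz":0.4,"ax":0,"ay":0,"az":0,"jaw":0},{"tx":0,"ty":0,"tz":0.3,"ax":0,"ay":0,"az":0,"jaw":0},{"tx":0,"ty":0,"tz":0.1,"ax":0,"ay":0,"az":0,"jaw":0},{"tx":0,"ty":0,"tz":0,"ax":0,"ay":0,"az":0,"jaw":0}]'
```

```text
t: 24.78
ee_pos: [507.3, -81.3, 64.1]
orientation: [-2.045, -2.385, 0.0]
ft_force: [0.2, 0.8, -0.2]
width: 29.0
```

```bash
python3 -m inch '[{"tx":0,"ty":0,"tz":0.15,"ax":0,"ay":0,"az":0,"jaw":0},{"tx":0,"ty":0,"tz":0,"ax":0,"ay":0,"az":0,"jaw":0},{"tx":0,"ty":0,"tz":0,"ax":0,"ay":0,"az":0,"jaw":0.6},{"tx":0,"ty":0,"tz":0,"ax":0,"ay":0,"az":0,"jaw":0.6},{"tx":0,"ty":0,"tz":0,"ax":0,"ay":0,"az":0,"jaw":0.6},{"tx":0,"ty":0,"tz":-3,"ax":0,"ay":0,"az":0,"jaw":0.6},{"tx":0,"ty":0,"tz":-5,"ax":0,"ay":0,"az":0,"jaw":0.6},{"tx":0,"ty":0,"tz":0,"ax":0,"ay":0,"az":0,"jaw":0.6},{"tx":0,"ty":0,"tz":0,"ax":0,"ay":0,"az":0,"jaw":0.6}]'
python3 - <<'E'
from h import *
C,im,d=shot("wrist","w9.png"); o,p,R=pose()
np.savez("w9.npz",K=C[0],D=C[1],R=C[2],t=C[3],p=p,T=R)
m=masks_of("wrist","brass_bush")[0]["pixels"]; P=cloud(C,d,m); print("bush z",np.percentile(P[:,2],[5,25,50,75,95]).round(1))
hs=cv2.cvtColor(im,cv2.COLOR_RGB2HSV)
b=((hs[...,1]>90)&(hs[...,0]>95)&(hs[...,0]<125)).astype(np.uint8)
u=cv2.projectPoints(np.array([[548.6,-76,60.]]),cv2.Rodrigues(C[2])[0],C[3],C[0],C[1])[0].ravel(); print("small bore px",u)
s=np.zeros_like(b); x,y=int(u[0]),int(u[1]); s[y-25:y+26,x-25:x+26]=1-b[y-25:y+26,x-25:x+26]
n,l,st,ce=cv2.connectedComponentsWithStats(s); i=l[y-8:y+9,x-8:x+9].ravel(); i=np.bincount(i[i>0]).argmax()
cs,_=cv2.findContours((l==i).astype(np.uint8),cv2.RETR_EXTERNAL,cv2.CHAIN_APPROX_NONE); c=max(cs,key=len)[:,0]
e,ax,_=cv2.fitEllipse(c); print(e,ax,at_z(C,[e],60).round(1))
go(536,331,150,np.radians(98.7))
E
```

```text
t: 25.9
ee_pos: [507.0, -81.2, 142.5]
orientation: [-2.045, -2.385, 0.0]
ft_force: [-0.3, -0.0, 0.4]
width: 52.6
bush z [59.2 70.9 72.5 73.2 74. ]
small bore px [280.11796992 264.61076606]
(280.2254333496094, 264.75482177734375) (24.035572052001953, 26.1660099029541) [[548.7 -75.9  60. ]]
shift cm [40.28  9.21 -0.83] then turn deg [-0.12 -0.04  0.08] TCP [506.4 -81.1 141.6] F [ 0.1 -0.  -0.2] w 52.7 t 26.0
```

```bash
python3 -m inch '[{"tx":5.75,"ty":1.31,"tz":-0.1,"ax":0,"ay":0,"az":0,"jaw":0.6},{"tx":5.75,"ty":1.31,"tz":-0.1,"ax":0,"ay":0,"az":0,"jaw":0.6},{"tx":5.75,"ty":1.31,"tz":-0.1,"ax":0,"ay":0,"az":0,"jaw":0.6},{"tx":5.75,"ty":1.31,"tz":-0.1,"ax":0,"ay":0,"az":0,"jaw":0.6},{"tx":5.75,"ty":1.31,"tz":0,"ax":0,"ay":0,"az":0,"jaw":0.6},{"tx":5.75,"ty":1.31,"tz":0,"ax":0,"ay":0,"az":0,"jaw":0.6},{"tx":5.75,"ty":1.31,"tz":0,"ax":0,"ay":0,"az":0,"jaw":0.6},{"tx":0,"ty":0,"tz":0,"ax":0,"ay":0,"az":0,"jaw":0.6},{"tx":0,"ty":0,"tz":0,"ax":0,"ay":0,"az":0,"jaw":0.6},{"tx":0,"ty":0,"tz":0,"ax":0,"ay":0,"az":0,"jaw":0.6}]'
python3 - <<'E'
from h import *
C,im,d=shot("wrist","w10.png"); o,p,R=pose()
for r in masks_of("wrist","black_bush")[:2]:
    m=r["pixels"]; cs,_=cv2.findContours(m.astype(np.uint8),cv2.RETR_EXTERNAL,cv2.CHAIN_APPROX_NONE); c=max(cs,key=len)[:,0]
    P=cloud(C,d,m); e=cv2.minEnclosingCircle(at_z(C,c,26)[:,:2].astype(np.float32)); T=P[P[:,2]>23]
    print(r["score"],r["location"],"z",np.percentile(P[:,2],[5,50,95]).round(1),"circ",e,"top pts mid",((T.max(0)+T.min(0))/2).round(1),T.mean(0).round(1))
    go(e[0][0],e[0][1],15.5,np.radians(98.7))
E
```

```text
t: 27.25
ee_pos: [536.1, 328.9, 146.0]
orientation: [-2.046, -2.383, 0.003]
ft_force: [0.0, -0.2, 1.0]
width: 52.1
0.6 [288.3, 201.4] z [ 1.3 26.2 27.8] circ ((535.135009765625, 331.90887451171875), 11.653157234191895) top pts mid [536.7 332.2  25.9] [535.9 332.   26.4]
shift cm [ 0.31 -0.09 13.11] then turn deg [-0.04  0.02 -0.01] TCP [536.6 329.1 146.6] F [0.3 0.3 0.2] w 52.7 t 27.35
```

```bash
python3 -m inch '[{"tx":0.3,"ty":0,"tz":4,"ax":0,"ay":0,"az":0,"jaw":0.6},{"tx":0,"ty":0,"tz":4.5,"ax":0,"ay":0,"az":0,"jaw":0.6},{"tx":0,"ty":0,"tz":3,"ax":0,"ay":0,"az":0,"jaw":0.6},{"tx":0,"ty":0,"tz":1.2,"ax":0,"ay":0,"az":0,"jaw":0.6},{"tx":0,"ty":0,"tz":0.4,"ax":0,"ay":0,"az":0,"jaw":0.6},{"tx":0,"ty":0,"tz":0,"ax":0,"ay":0,"az":0,"jaw":0},{"tx":0,"ty":0,"tz":0,"ax":0,"ay":0,"az":0,"jaw":0},{"tx":0,"ty":0,"tz":0,"ax":0,"ay":0,"az":0,"jaw":0},{"tx":0,"ty":0,"tz":0,"ax":0,"ay":0,"az":0,"jaw":0},{"tx":0,"ty":0,"tz":0,"ax":0,"ay":0,"az":0,"jaw":0}]' && python3 -m inch '[{"tx":0,"ty":0,"tz":-3,"ax":0,"ay":0,"az":0,"jaw":0},{"tx":0,"ty":0,"tz":-5,"ax":0,"ay":0,"az":0,"jaw":0},{"tx":-1,"ty":0,"tz":-3.5,"ax":0,"ay":0,"az":0,"jaw":0},{"tx":-5.9,"ty":-0.6,"tz":0,"ax":0,"ay":0,"az":0,"jaw":0},{"tx":-5.9,"ty":-0.6,"tz":0,"ax":0,"ay":0,"az":0,"jaw":0},{"tx":-5.9,"ty":-0.6,"tz":0,"ax":0,"ay":0,"az":0,"jaw":0},{"tx":-5.9,"ty":-0.6,"tz":0,"ax":0,"ay":0,"az":0,"jaw":0},{"tx":0,"ty":0,"tz":0,"ax":0,"ay":0,"az":0,"jaw":0},{"tx":0,"ty":0,"tz":0,"ax":0,"ay":0,"az":0,"jaw":0},{"tx":0,"ty":0,"tz":0,"ax":0,"ay":0,"az":0,"jaw":0}]'
python3 - <<'E'
from h import *
go(548.6,-76,95,np.radians(98.7))
C,im,d=shot("wrist","w11.png"); o,p,R=pose(); np.savez("w11.npz",K=C[0],D=C[1],R=C[2],t=C[3],p=p,T=R)
r=masks_of("wrist","black_bush")[0]; m=r["pixels"]
cs,_=cv2.findContours(m.astype(np.uint8),cv2.RETR_EXTERNAL,cv2.CHAIN_APPROX_NONE); c=max(cs,key=len)[:,0]
q=(at_z(C,c,p[2]+10)-p)@R
print(r["score"],r["location"],cv2.minAreaRect(q[:,:2].astype(np.float32)))
cv2.imwrite("pics/c7.png",cv2.resize(im[225:305,230:330,::-1],None,fx=7,fy=7,interpolation=cv2.INTER_CUBIC))
E
```

```text
t: 28.6
ee_pos: [536.5, 333.8, 16.3]
orientation: [2.045, 2.385, 0.001]
ft_force: [-0.3, 1.3, 3.7]
width: 21.1
t: 29.85
ee_pos: [549.9, 88.0, 130.7]
orientation: [-2.043, -2.387, -0.0]
ft_force: [-0.3, 1.1, -0.0]
width: 21.0
shift cm [-16.19  -2.66   3.57] then turn deg [-0.   -0.01  0.18] TCP [549.9  88.  130.7] F [-0.3  1.1 -0. ] w 21.0 t 29.85
0.61 [283.1, 261.7] ((-0.07662582397460938, -2.9282960891723633), (19.960601806640625, 22.36052703857422), 0.021836576983332634)
```

View pics/c7.png

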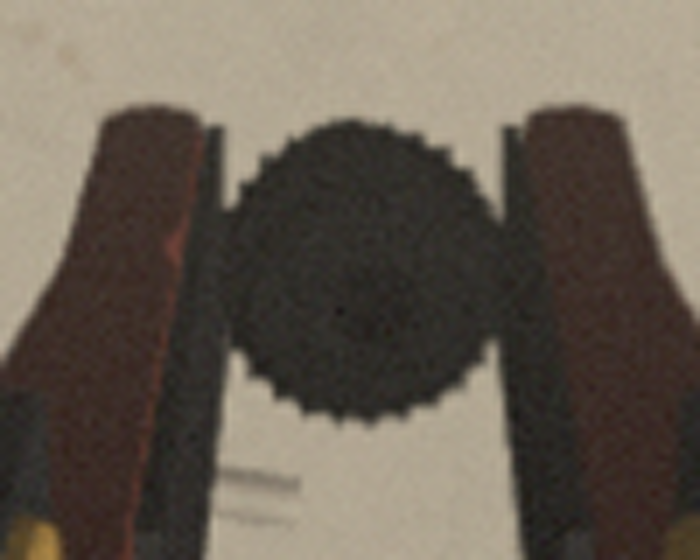

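Black bush is held in the jaws, centred at about crop (361,300). The seated brass bush in w9 will tell me the along-tool offset.

```bash
python3 - <<'E'
from h import *
z=np.load("w9.npz"); C=(z["K"],z["D"],z["R"],z["t"]); p=z["p"];T=z["T"]
u=cv2.projectPoints(np.array([[508.5,-82,72.]]),cv2.Rodrigues(C[2])[0],C[3],C[0],C[1])[0].ravel(); print(u,p)
im=cv2.imread("pics/w9.png"); a=cv2.resize(im[180:300,230:330],None,fx=5,fy=5,interpolation=cv2.INTER_CUBIC); 
b=cv2.imread("pics/w11.png")[225:305,240:320]; H=np.zeros((600,800,3),np.uint8); H[:,:500]=a; H[:300,500:]=np.clip(cv2.resize(b,(300,300),interpolation=cv2.INTER_CUBIC).astype(int)*4-60,0,255)
cv2.imwrite("pics/c8.png",H)
E
```

```text
[280.22239199 222.16356507] [506.60335832 -81.13947913 141.89137988]
```

View pics/c8.png

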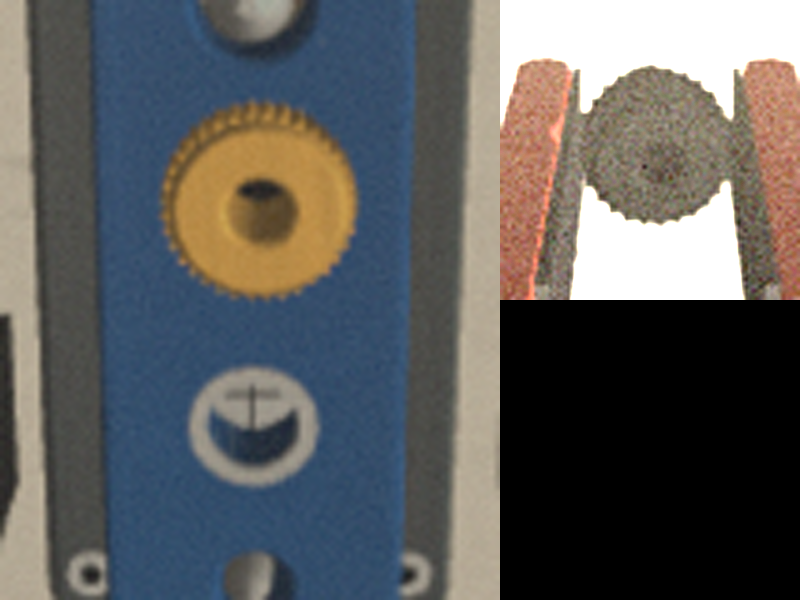

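The brass bush is seated with its head flat (hole at px (282.4,222.4), near the expected place). The black bush's hole shows it is centred within about 0.3 mm along the tool.

```bash
python3 -m inch '[{"tx":-5.4,"ty":-0.9,"tz":0,"ax":0,"ay":0,"az":0,"jaw":0},{"tx":-5.4,"ty":-0.9,"tz":0,"ax":0,"ay":0,"az":0,"jaw":0},{"tx":-5.4,"ty":-0.87,"tz":2,"ax":0,"ay":0,"az":0.2,"jaw":0},{"tx":0,"ty":0,"tz":2,"ax":0,"ay":0,"az":0,"jaw":0},{"tx":0,"ty":0,"tz":0,"ax":0,"ay":0,"az":0,"jaw":0},{"tx":0,"ty":0,"tz":0,"ax":0,"ay":0,"az":0,"jaw":0},{"tx":0,"ty":0,"tz":0,"ax":0,"ay":0,"az":0,"jaw":0},{"tx":0,"ty":0,"tz":0,"ax":0,"ay":0,"az":0,"jaw":0}]'
python3 -c "
from h import *
go(548.5,-76.4,72,np.radians(98.7))"
```

```text
t: 30.95
ee_pos: [548.7, -76.9, 91.4]
orientation: [2.047, 2.382, 0.001]
ft_force: [-0.6, -0.4, -0.5]
width: 20.9
shift cm [ 0.06 -0.02  1.94] then turn deg [ 0.06  0.02 -0.06] TCP [548.7 -76.9  91.4] F [-0.6 -0.4 -0.5] w 20.9 t 30.95
```

```bash
python3 -m inch '[{"tx":0.03,"ty":-0.01,"tz":1,"ax":0,"ay":0,"az":0,"jaw":0},{"tx":0,"ty":0,"tz":0.3,"ax":0,"ay":0,"az":0,"jaw":0},{"tx":0,"ty":0,"tz":0.2,"ax":0,"ay":0,"az":0,"jaw":0},{"tx":0,"ty":0,"tz":0.2,"ax":0,"ay":0,"az":0,"jaw":0},{"tx":0,"ty":0,"tz":0.2,"ax":0,"ay":0,"az":0,"jaw":0},{"tx":0,"ty":0,"tz":0,"ax":0,"ay":0,"az":0,"jaw":0}]'
```

```text
t: 31.7
ee_pos: [548.0, -77.1, 71.6]
orientation: [-2.049, -2.381, 0.0]
ft_force: [-0.6, 1.0, -0.4]
width: 20.7
```

Foot is about 4–5 mm inside the bore with no contact force, so I'm continuing.

```bash
python3 -m inch '[{"tx":0,"ty":0,"tz":0.4,"ax":0,"ay":0,"az":0,"jaw":0},{"tx":0,"ty":0,"tz":0.3,"ax":0,"ay":0,"az":0,"jaw":0},{"tx":0,"ty":0,"tz":0.1,"ax":0,"ay":0,"az":0,"jaw":0},{"tx":0,"ty":0,"tz":0,"ax":0,"ay":0,"az":0,"jaw":0}]'
```

```text
t: 32.2
ee_pos: [547.9, -77.3, 63.5]
orientation: [-2.049, -2.381, 0.001]
ft_force: [-0.6, 0.4, -0.7]
width: 21.0
```

```bash
python3 -m inch '[{"tx":0,"ty":0,"tz":0.1,"ax":0,"ay":0,"az":0,"jaw":0},{"tx":0,"ty":0,"tz":0,"ax":0,"ay":0,"az":0,"jaw":0},{"tx":0,"ty":0,"tz":0,"ax":0,"ay":0,"az":0,"jaw":0.6},{"tx":0,"ty":0,"tz":0,"ax":0,"ay":0,"az":0,"jaw":0.6},{"tx":0,"ty":0,"tz":0,"ax":0,"ay":0,"az":0,"jaw":0.6},{"tx":0,"ty":0,"tz":-3,"ax":0,"ay":0,"az":0,"jaw":0.6},{"tx":0,"ty":0,"tz":-5,"ax":0,"ay":0,"az":0,"jaw":0.6},{"tx":0,"ty":0,"tz":-5,"ax":0,"ay":0,"az":0,"jaw":0.6},{"tx":0,"ty":0,"tz":0,"ax":0,"ay":0,"az":0,"jaw":0.6},{"tx":0,"ty":0,"tz":0,"ax":0,"ay":0,"az":0,"jaw":0.6},{"tx":0,"ty":0,"tz":0,"ax":0,"ay":0,"az":0,"jaw":0.6}]'
python3 - <<'E'
from h import *
C,im,d=shot("wrist","w12.png")
P=cloud(C,d,np.ones(d.shape,bool))
for n,x,y,r in (("brass",508.6,-81.5,14),("black",548.6,-76,10)):
    q=P[np.hypot(P[:,0]-x,P[:,1]-y)<r+3]; q=q[q[:,2]>66]; c=(q.max(0)+q.min(0))/2; w=q[np.hypot(q[:,0]-c[0],q[:,1]-c[1])<r-1]; w=w[np.hypot(w[:,0]-c[0],w[:,1]-c[1])>6]
    A=np.linalg.lstsq(np.c_[w[:,:2]-w[:,:2].mean(0),np.ones(len(w))],w[:,2],rcond=None)[0]; print(n,"n",len(q),"z",np.percentile(q[:,2],[10,50,90]).round(1),"ctr",q.mean(0)[:2].round(1),"tilt deg",np.degrees(A[:2]).round(1))
meas("wrist","drill_plate",C,d,60)
b=((cv2.cvtColor(im,cv2.COLOR_RGB2HSV)[...,1]>90)&(cv2.cvtColor(im,cv2.COLOR_RGB2HSV)[...,0]>95)&(cv2.cvtColor(im,cv2.COLOR_RGB2HSV)[...,0]<125))
q=cloud(C,d,b); q=q[(abs(q[:,0]-528)<70)&(abs(q[:,1]+79)<35)&(abs(q[:,2]-60)<12)]; A=np.linalg.lstsq(np.c_[q[:,:2]-q[:,:2].mean(0),np.ones(len(q))],q[:,2],rcond=None)[0]; print("plate z",A[2],"tilt",np.degrees(A[:2]))
shot("top")
E
python3 a.py | grep -E "black|brass|drill_p|chuck|oil|screw"
```

```text
t: 33.58
ee_pos: [547.1, -77.1, 191.2]
orientation: [-2.048, -2.38, 0.002]
ft_force: [-0.3, 0.5, -0.4]
width: 52.4
brass n 6145 z [ 73.4 289.7 309. ] ctr [519.4 -79.9] tilt deg [715.6 107.5]
black n 408 z [70.5 72.5 73.6] ctr [547.2 -77.8] tilt deg [0.7 0.6]
drill_plate 0.62 [281. 182.] z 61.0 ctr [528.6 -80.1] size [130.1  50.9] yaw 8.2
plate z 60.99013570018923 tilt [ 0.00569835 -0.01308137]
drill_plate 0.76 [314. 234.] n 287 z [55.8 60.6 64.3] rect [498. -83.] [62. 49.] 8.5
brass_bush 0.48 [314. 228.] n 109 z [52.6 72.1 76.1] rect [510. -80.] [28. 26.] 43.6
oil_bottle 0.62 [281. 155.] n 215 z [14.2 70.6 93.9] rect [698.   2.] [32. 32.] 45.1
drill_plate 0.93 [283. 182.] n 6232 z [56.1 61.  62.2] rect [529. -80.] [130.  50.] 8.4
brass_bush 0.9 [284. 159.] n 868 z [51.8 72.7 73.9] rect [508. -82.] [28. 28.] 32.7
black_bush 0.82 [285. 203.] n 431 z [63.6 72.4 73.9] rect [548. -78.] [21. 20.] 9.5
chuck_key 0.64 [382. 285.] n 91 z [  0.6   7.6 278. ] rect [647.  58.] [13. 13.] 87.3
oil_bottle 0.72 [330. 352.] n 790 z [  5.7  75.5 101.6] rect [697.  -1.] [18. 31.] 22.1
oil_bottle 0.43 [171. 254.] n 1149 z [10.2 17.6 21.7] rect [ 637. -214.] [125.  21.] 82.3
screwdriver_blue 0.72 [381. 283.] n 33 z [5.6 7.7 8.8] rect [646.  58.] [12.  5.] 66.1
screwdriver_blue 0.6 [175. 255.] n 1067 z [11.5 18.1 21.7] rect [ 637. -213.] [123.  20.] 83.5
```

```bash
python3 -c "
from h import *
print(ctrl.close_job())"
```

```text
the job is handed in; nothing more can be done
None
```

The jig is made up in the order asked, and I handed the job in at about 35 s of the 109 s allowed. On the pins lie the backing board, then the workpiece, then the drill plate, with the thick pin through the large end holes. The brass bush sits in the larger bore and the black bush in the smaller one.

- **Stack:** The last depth check put the drill plate's top at 61.0 mm with essentially no tilt; 60 mm was expected, and the depth readings run 0.5 to 1 mm high.
- **Bushes:** The heads read 72.7 mm (brass) and 72.4 mm (black), where 72 mm was expected, so both look seated. Neither met any measurable force going in.
- **Weak checks:** My tilt fit for the brass head failed because the points picked up part of the gripper. I relied on the mask's height instead. The tilt fit for the black head gave under 1°.
- **Other tools:** The oil bottle read within 2 mm of where it started. The screwdriver's last fit was about 10 mm from its first, but the gripper partly hid it in that view, and the arm never went near it. I had no starting position for the chuck key to compare with; the arm did not go near it either.

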